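# Crank the instrument stand's tray up to the set collar

## Robot

A 7-joint arm with a two-finger parallel gripper is mounted at the origin on a cart in front of the work surface, level with it; the furniture and walls round the work are solid. World frame = base frame: x ahead of the robot, y to its left, z up, the work surface at z = 0. Lengths are in m, angles in rad, forces in N, time in s.
With the tool pointing down it reaches from about 0.35 to 0.9 m from the base axis. Payload 19.9 kg.
Tool frame: the origin (TCP) lies at the very end of the fingers, on their centre line; the grasp point (between the pads) lies 19 mm behind it (r.grasp_offset is the distance from the TCP to the grasp point, in m); z points along the fingers, y is the line along which they close (so a half turn about z gives the same grasp; the last joint's range is limited). The gripper opens to 94 mm and grips with 3 to 60 N. Pads are 16 mm wide; open, the fingers measure 119 mm over their backs; the gripper's body (75 mm by 177 mm) begins 78 mm behind the grasp point.
Start: joints at [-1.22, 0.417, -0.01, 1.614, 0.005, 1.111, -0.053], TCP at [0.239, 0.578, 0.179] pointing down, gripper open.
Joint ranges: [-2.81, 2.81], [-0.39, 2.02], [-1.27, 1.25], [0.06, 2.57], [-1.19, 4.33], [0.19, 2], [-2.82, 2.82]. Speed limits (rad/s): [1.89, 1.89, 2.39, 2.39, 3.01, 3.01, 3.01].

## Interface

Orientations are given as a rotation vector (axis times angle).
In Python, from cell import r, viewer, status, finish_job gives the robot as it stands (r), with the cameras (viewer), the job as plain functions and the readings (status).
- The arm moves only by the tool send_path, called as a command line: name --argument value ..., lists and objects as JSON in quotes. Schema: {"type":"object","properties":{"steps":{"type":"array","items":{"type":"number"},"minItems":7,"maxItems":84},"squeeze":{"type":"number"},"only":{"type":"string"},"quiet":{"type":"boolean"},"lines":{"type":"string"}},"required":["steps"],"additionalProperties":false}. steps is one flat list of numbers that holds 1 to 12 rows one after another, with no inner brackets; each row has 7 numbers: a rotation vector rx, ry, rz in units of 0.05 rad, then dx, dy, dz in units of 25 mm, then the finger opening in m; each row shifts and turns the commanded pose from where the row before left it, along the tool's axes as they then stand; what a row does not reach is not made up. A row lasts 1/10 s, in which the tool goes at most 0.05 m and 0.15 rad, less where a joint would pass 70% of its speed; a pose out of reach is approached as far as the arm can. The fingers move at their own pace and stop on an object; squeeze is the grip in N (left out, the last holds). Time passes only in rows, so rows that do not move let the fingers close. The tool returns the time, the measured TCP pose, the force, the opening and the grip force at its end. only (a regular expression) keeps the lines of the reply that match it, lines (a string "A,B") keeps lines A to B, and quiet returns only ok. Input that does not fit is refused with a message, and nothing moves.
- status.get_state(): the state, without advancing time (a new reading comes with each control period).
- viewer.grab_frame(name): name is "scene" or "top" or "wrist"; returns a dict with "image" (420x560x3 uint8, red, green, blue), "K" (3x3 intrinsics, pixels), "dist" ([k1, k2, p1, p2, k3] as OpenCV has them; the pictures are not rectified), "rvec" (rotation vector, rad) and "tvec" (3), from world to camera coordinates, as OpenCV has them; the wrist camera has in their place "tool_from_camera" (4x4, takes a point from camera to tool coordinates, whose origin is the TCP and whose axes are the flange's). Camera axes: x right, y down, z forward; pixel columns grow to the right and rows downward; lengths in m; the calibration is good to about 2 mm. A picture is of the moment at which its call begins: read the wrist's pose just before it. There is no depth.
- finish_job(): hands the job in; it is judged then, once.
The state is a dict: "time_s": time; "qpos": joint angles; "qd": joint speeds; "joint_efforts": joint torques, N m; "tool_pos": TCP position; "tool_rot": TCP orientation; "wrist_force": force on the tool from outside, world axes, zero at the start; "wrist_torque": the same for the moment, N m; "grip_width": finger opening in m; "finger_force": force on a finger pad.
Only numpy, scipy, OpenCV 4.12 (cv2) and the standard library are available. Lean on these libraries where they do the work, as an engineer would, in place of code of your own. Each camera call takes 0.05 s, during which the arm holds its last target. There are 200 camera calls.

## Task

Wind the instrument stand's tray up with its three-grip hand crank, taking hold of grip after grip in front of the overhanging tray, until the tray's pointer is level with the middle of the collar on the scale post. Then let go of the crank, and leave the collar and the other things on the trolley where they are.

Things in the scene. Friction and masses are not known exactly. Their poses are not given: they have to be found in the camera images.
- stand: white crank-lift instrument stand fixed to the worktop, base 235 x 190 mm. Origin on the worktop straight below the crank's hub; x to the back of the stand (away from the robot), y to its left, z up. Hub 95 mm above the origin; crank axis leans 25 degrees from vertical to the front (-x). Gear column behind the crank: x 75 to 155, y +-65, 163 mm high. Base from x -70 to 165 mm
- crank (a joint): turn of the crank, rad, growing clockwise seen looking down on the grips from the front (grip nearest the robot moves to the stand's left, +y); clockwise raises the tray 20 mm a turn, anticlockwise lowers it. Starts at 0 to 2.1; range -0.1 to 18. Needs about 0.25 to 0.4 N m (4 to 7 N at a grip); stays where it is left
- tray_edge (a point): middle of the front edge (8 mm wire) of the wire tray, 225 x 176 mm, carrying a steel tin; tray x -45 to 180, y +-88 in the stand's frame, 270 mm high or more. It overhangs the crank: a hand cannot come straight down, nor reach grips in the back half of their circle; it must lean about 25 degrees, in line with the grip, and work within about 70 degrees either side of the frontmost point
- grip_a (a point): centre of one of three alike black round grips (24 mm diameter, 55 mm long) standing on the crank's three arms, 62 mm from the crank axis, 120 degrees apart; on the grip's axis, 34 mm above the middle of the 8 mm thick arm, 26 mm below the grip's rounded end. z points out along the grip, parallel to the crank axis. The grip spins freely on its pin: a hand holding it need not turn with the crank
- grip_b (a point): as grip_a, the next one
- grip_c (a point): as grip_a, the third one
- pointer (a point): tip of the small flat pointer (4 mm thick, 12 mm wide) that sticks out of the left edge of the tray towards the scale post; middle of its thickness; it rises with the tray
- collar_mid (a point): middle of the dark steel collar (24 mm diameter, 12 mm high, with a small black thumbscrew) clamped on the thin upright scale post left of the tray, 13 mm beyond the pointer; the point is at half the collar's height. It is already set: leave it. It starts 20 to 34 mm above the pointer, so a little over one to under two turns
- round_dish: round steel dish, 166 mm across, 46 high, left on the worktop; bystander
- small_cup: steel cup, 63 mm across, 38 high, right of the stand; bystander
- brown_bottle: brown capped bottle, 46 mm across, 102 high, left of the stand; bystander
- gauze: flat sealed pouch, 60 x 88 x 9 mm, front left of the stand; bystander
- canister: steel lidded canister, 68 mm across, 86 high, at the right; bystander
- clamp: scissor-like steel clamp, 57 x 148 x 8 mm, lying at the right; bystander
- torch: metal pen torch, 14 x 129 mm, lying front right; bystander

How it is judged:
At the end, for the whole second after the job is handed in: the tray's pointer is within 4 mm of the height of the collar's middle, and the crank is still (under 0.05 rad/s) and released (z of pointer in the frame of collar_mid between -0.004 and 0.004 m and velocity of joint crank between -0.05 and 0.05 rad/s); the robot touches nothing.
It fails at once if a bystander (dish, cup, bottle, pouch, canister, clamp, torch) is moved more than 25 mm or the bottle tipped (distance of any of round_dish, small_cup, brown_bottle, gauze, canister, clamp, torch from where it was at the start of the episode above 0.025 m or angle between brown_bottle's own z axis and vertical above 0.5 rad).
It fails at once if the set collar is moved more than 3 mm (distance of collar_mid from where it was at the start of the episode above 0.003 m).
It also fails if it takes over 72 s, if anything falls off the work surface, if the arm or the gripper's body presses on something with over 40 N, if the wrist force passes 120 N, or if a joint passes its speed limit or range.

## Working session

There is one attempt and no reset: what is moved stays moved. The work goes in short steps, Python scripts to look and compute and a tool call to move; the robot and the scene stay as the last step left them, time stands still between calls to the robot, and variables do not carry over. Pictures are saved under pics/ and viewed, at most 10 in all, crops included, and the job is handed in when it is done.

```bash
ls; mkdir -p pics
```

Run:
```python
from cell import r, viewer, status, finish_job
import cv2,numpy as np
s=status.get_state();print(s['time_s'],s['tool_pos'],s['tool_rot'],r.grasp_offset)
for n in("scene","top"):
    f=viewer.grab_frame(n);cv2.imwrite(f"pics/{n}0.png",f['image'][:,:,::-1]);np.savez(f"{n}.npz",**{k:f[k] for k in('image','K','dist','rvec','tvec')})
    R=cv2.Rodrigues(np.array(f['rvec']))[0];print(n,-R.T@np.array(f['tvec']).ravel(),R[2],f['K'][0][0])
```

```text
cell.py
pics
0.0 [0.2385165  0.57727186 0.17802764] [-6.11472246e-01 -3.08135805e+00  1.86422847e-03] 0.0188
scene [-0.31423324 -0.40985264  0.92121109] [ 0.69714124  0.34220668 -0.62999102] 409.91972943272447
top [ 0.28321539 -0.0274259   1.61282176] [ 0.15546958  0.01046335 -0.98778526] 466.1437188684432
```

View pics/scene0.png

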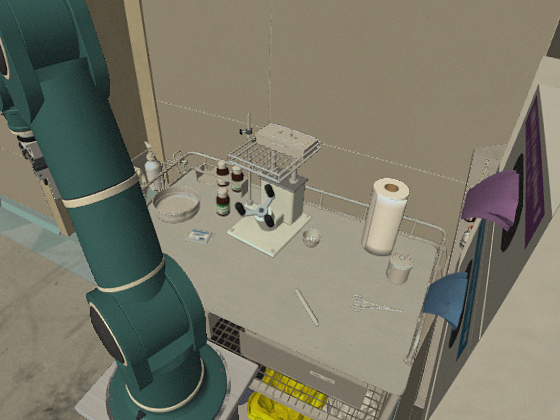

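View pics/top0.png

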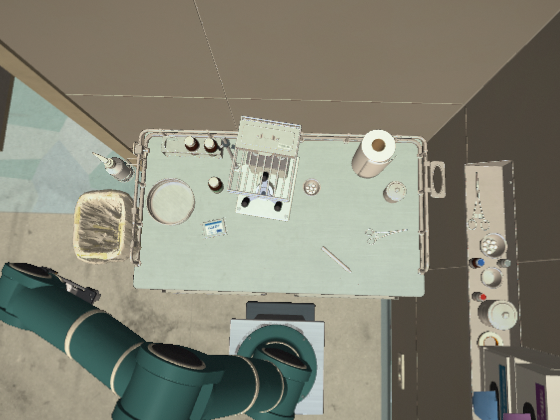

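The scene view shows the stand at about (265,200), with grips near (268,190), (240,210) and (268,225), and the collar post at (248,130). In the top view, grips are near (248,203), (278,205) and (266,177). I'll zoom in on both.

Create h.py:
```python
import numpy as np,cv2
def ray(f,uv):
    R=cv2.Rodrigues(np.array(f['rvec'],float))[0];t=np.array(f['tvec'],float).ravel()
    p=cv2.undistortPoints(np.array([[uv]],float),np.array(f['K'],float),np.array(f['dist'],float))[0,0]
    d=R.T@np.array([p[0],p[1],1]);return -R.T@t,d/np.linalg.norm(d)
def plane(f,uv,z):
    o,d=ray(f,uv);return o+d*(z-o[2])/d[2]
def tri(rays):
    A=sum(np.eye(3)-np.outer(d,d) for o,d in rays);b=sum((np.eye(3)-np.outer(d,d))@o for o,d in rays)
    p=np.linalg.solve(A,b);return p,[np.linalg.norm(np.cross(p-o,d)) for o,d in rays]
def proj(f,P):
    return cv2.projectPoints(np.array(P,float).reshape(-1,3),np.array(f['rvec'],float),np.array(f['tvec'],float),np.array(f['K'],float),np.array(f['dist'],float))[0][:,0]
```

Run:
```python
import cv2,numpy as np
a=cv2.imread('pics/scene0.png')[105:255,215:325];b=cv2.imread('pics/top0.png')[110:225,220:310]
a=cv2.resize(a,None,fx=4,fy=4,interpolation=2);b=cv2.resize(b,None,fx=4,fy=4,interpolation=2)
o=np.zeros((600,800,3),np.uint8);o[:600,:440]=a;o[:460,440:800]=b;cv2.imwrite('pics/crop.png',o)
```

```text
(no output)
```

View pics/crop.png

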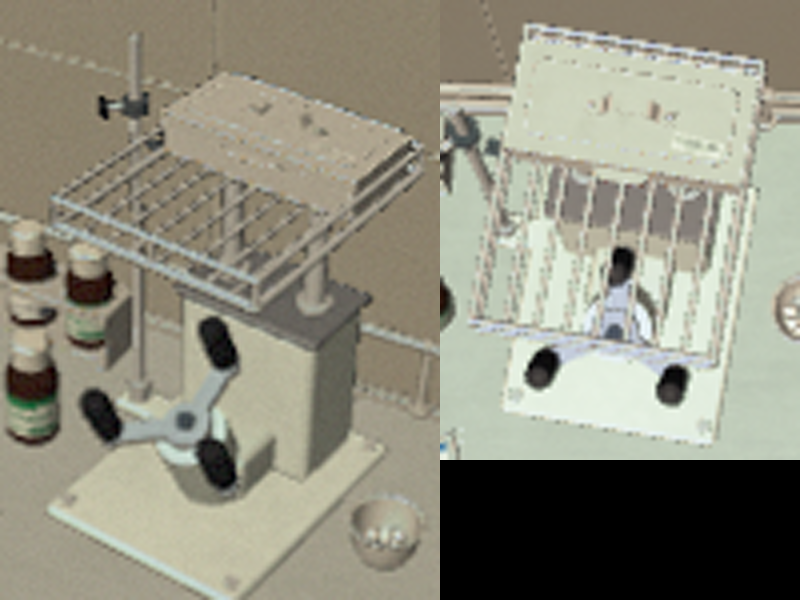

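The crop shows the collar at scene (249,131), and the dark pointer just below it at about (254,141). The top view shows the pointer near (233,147) and the collar near (225,141). Next I'll measure by mask and triangulation.

Run:
```python
from h import *
S=np.load('scene.npz');T=np.load('top.npz')
def blob(f,uv,w=9,th=60):
    x,y=map(int,uv);im=f['image'][y-w:y+w+1,x-w:x+w+1].max(2);m=(im<th).astype(np.uint8)
    n,l,s,c=cv2.connectedComponentsWithStats(m);d=np.hypot(*(c[1:]-w).T);d[s[1:,4]<8]=99;k=1+d.argmin()
    return c[k]+[x-w,y-w],s[k]
G=[]
for a,b in(((240,209),(245,202)),((269,221),(278,206)),((269,191),(265,176))):
    ca,sa=blob(S,a);cb,sb=blob(T,b);p,e=tri([ray(S,ca),ray(T,cb)]);G.append(p);print(ca,sa[4],cb,sb[4],p.round(4),np.round(e,4))
G=np.array(G);c=G.mean(0);print('centre',c,'radii',np.linalg.norm(G-c,axis=1))
n=np.cross(G[1]-G[0],G[2]-G[0]);n/=np.linalg.norm(n);n*=np.sign(n[2]);print('axis',n,np.degrees(np.arccos(n[2])),'yaw',np.degrees(np.arctan2(-n[1],-n[0])))
for nm,a,b in(('collar',(248.75,130.75),(225,141)),('pointer',(254,141),(233,146.8))):
    print(nm,*tri([ray(S,a),ray(T,b)]))
# post base & base plate corners in scene on z~.012
cs=lambda x,y:(215+x/4,105+y/4); ct=lambda x,y:(220+(x-440)/4,110+y/4)
for nm,a,b in(('FR',cs(234,597),ct(714,442)),('FL',cs(50,510),ct(503,412))):
    print(nm,*tri([ray(S,a),ray(T,b)]))
print('BR',plane(S,cs(383,448),.012))
for nm,a,b in(('trayFL',cs(55,205),ct(472,322)),('trayFR',cs(255,300),ct(716,365))): print(nm,*tri([ray(S,a),ray(T,b)]))
```

```text
[239.96       208.29333333] 75 [245.39473684 200.76315789] 38 [0.5351 0.114  0.1077] [0.0007 0.0007]
[268.81176471 220.41176471] 85 [278.05882353 204.58823529] 34 [0.5249 0.0067 0.1098] [0.0008 0.0008]
[269.10810811 190.37837838] 74 [265.17241379 174.93103448] 29 [0.6134 0.0511 0.1492] [0.0019 0.0019]
centre [0.55783064 0.05724707 0.12221283] radii [0.06280321 0.06157565 0.06210025]
axis [-0.43084017  0.05847687  0.90053162] 25.77196481200824 yaw -7.7293816253001175
collar [0.67868483 0.16214437 0.29947522] [np.float64(0.00010256535203225453), np.float64(0.00010256535203225022)]
pointer [0.67006681 0.1401689  0.27315317] [np.float64(0.0014222325449385867), np.float64(0.0014222325449387248)]
FR [ 0.48594702 -0.03007753  0.01707905] [np.float64(0.0005329922796335744), np.float64(0.0005329922796335376)]
FL [0.50934503 0.15257431 0.0084524 ] [np.float64(0.002308731179616706), np.float64(0.0023087311796166758)]
BR [ 0.71028021 -0.06063148  0.012     ]
trayFL [0.53425769 0.14735276 0.28907596] [np.float64(0.000767613804065552), np.float64(0.0007676138040654488)]
trayFR [ 0.50794668 -0.02858701  0.28166108] [np.float64(0.0007292227121478274), np.float64(0.0007292227121479054)]
```

The geometry checks out: radii are 62 mm, tilt is about 25°, yaw is about -7.8°, and the pointer is about 26 mm below the collar. Grips sit at about -62°, +58° and 178°. Next I'll work out the move to a pre-grasp above grip B, 70 mm back along its axis.

Add to h.py:
```python
from scipy.spatial.transform import Rotation as Ro
YAW=np.radians(-7.8);X=np.array([np.cos(YAW),np.sin(YAW),0]);Y=np.array([-np.sin(YAW),np.cos(YAW),0]);t=np.radians(25)
N=-np.sin(t)*X+np.cos(t)*np.array([0,0,1]);U=-np.cos(t)*X-np.sin(t)*np.array([0,0,1])
RT=np.column_stack([U,Y,-N]);C=np.array([.5578,.0572,.1222])+.0015*N   # circle centre at grip centre level
def tcp(phi,up=0.,rad=.062):
    p=np.radians(phi);return C+rad*(np.cos(p)*U+np.sin(p)*Y)+(up-.0188)*N
def rel(P,R=RT):
    from cell import r, viewer, status, finish_job
    s=status.get_state();R0=Ro.from_rotvec(s['tool_rot']).as_matrix()
    return s['time_s'],Ro.from_matrix(R0.T@R).as_rotvec().round(4),(R0.T@(P-s['tool_pos'])).round(4)
```

Run:
```python
from h import *
for g in([.5351,.114,.1077],[.5249,.0067,.1098],[.6134,.0511,.1492]):
    d=np.array(g)-C;print(np.degrees(np.arctan2(d@Y,d@U)),np.hypot(d@Y,d@U),d@N)
P=tcp(-61,.075);print(P);print(rel(P));print(RT)
```

```text
57.80051849262975 0.06286204242939293 -0.0018789744123253165
-62.33411224065255 0.06153284474033601 -0.0018591909822020317
178.6139384077318 0.06210365489069101 -0.00065973265090645
[0.49929124 0.01048188 0.16179082]
(0.1, array([-0.0568, -0.434 , -0.2514]), array([-0.4575, -0.4243,  0.0168]))
[[-0.89792248  0.13571557  0.41870813]
 [ 0.12300008  0.99074784 -0.05735588]
 [-0.42261826  0.         -0.90630779]]
```

The rows are not in the units I measure in: shifts go in units of 25 mm and turns go in units of 0.05 rad. I convert before sending: -0.045 m is -1.8, -0.04 m is -1.6.

send_path --steps '[0, 0, 0, -0.8, -1.6, 0, 0.08, 0, 0, 0, -0.8, -1.8, 0, 0.08, 0, 0, 0, -0.8, -1.8, 0, 0.08, 0, 0, 0, -0.8, -1.8, 0, 0.07, 0, 0, 0, -0.8, -1.8, 0, 0.07, 0, 0, 0, -0.8, -1.6, 0, 0.07, 0, 0, 0, -0.8, -1.6, 0, 0.06, 0, 0, 0, -1.2, -1.4, 0, 0.06, 0, 0, 0, -1.2, -1.4, 0, 0.06]'

```text
time_s: 1.0
tool_pos: [0.282, 0.1576, 0.1787]
tool_rot: [-0.61, -3.082, -0.001]
wrist_force: [0.4, -0.7, 0.2]
grip_width: 0.0604
finger_force: 0.0
```

send_path --steps '[-0.2, -1.74, -1, 0, 0, 0, 0.06, -0.2, -1.74, -1, 0, 0, 0, 0.06, -0.2, -1.74, -1, 0, 0, 0, 0.06, -0.2, -1.74, -1, 0, 0, 0, 0.06, -0.2, -1.74, -1, 0, 0, 0, 0.06, 0, 0, 0, 0, 0, 0, 0.06]'

```text
time_s: 1.6
tool_pos: [0.2813, 0.1588, 0.1781]
tool_rot: [0.18, 2.697, -0.05]
wrist_force: [0.2, -0.5, 0.1]
grip_width: 0.0602
finger_force: 0.0
```

```bash
python3 -c "
from h import *
print(rel(tcp(-62,.075)))"
```

```text
(1.6, array([-0.0059,  0.0033,  0.0039]), array([-0.2072, -0.118 ,  0.116 ]))
```

Converted, -0.03 m is -1.2, -0.017 m is -0.68, -0.006 rad is -0.12.

send_path --steps '[-0.12, 0.06, 0.08, -1.2, -0.68, 0.66, 0.06, 0, 0, 0, -1.2, -0.68, 0.66, 0.06, 0, 0, 0, -1.2, -0.68, 0.66, 0.06, 0, 0, 0, -1.2, -0.68, 0.66, 0.06, 0, 0, 0, -1.2, -0.68, 0.66, 0.06, 0, 0, 0, -1.2, -0.68, 0.66, 0.06, 0, 0, 0, -1.08, -0.64, 0.68, 0.06, 0, 0, 0, 0, 0, 0, 0.06, 0, 0, 0, 0, 0, 0, 0.06]'

```text
time_s: 2.5
tool_pos: [0.5001, 0.0085, 0.1601]
tool_rot: [0.193, 2.703, -0.041]
wrist_force: [0.1, 0.3, 0.3]
grip_width: 0.0598
finger_force: 0.0
```

Run:
```python
from h import *
from cell import r, viewer, status, finish_job
print(rel(tcp(-62,.075)))
f=viewer.grab_frame('wrist');w=f['image'];s=viewer.grab_frame('scene')['image'][105:255,215:325]
o=np.zeros((600,800,3),np.uint8);o[:420,:560]=w;o[300:450,560:670]=s;o[:300,560:780]=cv2.resize(s,None,fx=2,fy=2);cv2.imwrite('pics/w1.png',o[:,:,::-1])
M=np.linalg.inv(f['tool_from_camera']);st=status.get_state();R0=Ro.from_rotvec(st['tool_rot']).as_matrix()
for ph in(-62,58,178):
    p=R0.T@(tcp(ph,.0188)-st['tool_pos']);q=M[:3,:3]@p+M[:3,3];print(cv2.projectPoints(q.reshape(1,3),np.zeros(3),np.zeros(3),np.array(f['K'],float),np.array(f['dist'],float))[0].ravel())
```

```text
(2.5, array([-0.0019, -0.0036, -0.0061]), array([-0.0006,  0.0014, -0.002 ]))
[283.42792101 217.53748683]
[418.62901421 212.29327137]
[350.08096109 319.4394544 ]
```

View pics/w1.png

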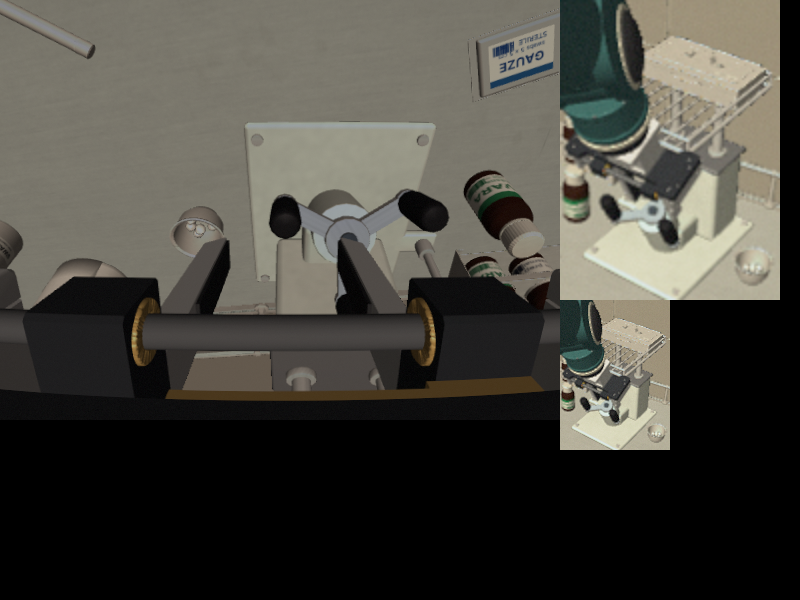

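The wrist view shows grip B at (285,217) and grip A at (424,210). The predictions were (283,217) and (419,212), so the model is good to 1–2 mm. I'll descend along the axis and close.

send_path --steps '[-0.04, -0.06, -0.12, 0, 0.04, 0.6, 0.06, 0, 0, 0, 0, 0, 0.6, 0.06, 0, 0, 0, 0, 0, 0.6, 0.06, 0, 0, 0, 0, 0, 0.56, 0.06, 0, 0, 0, 0, 0, 0.4, 0.06, 0, 0, 0, 0, 0, 0, 0.02, 0, 0, 0, 0, 0, 0, 0.01, 0, 0, 0, 0, 0, 0, 0.01, 0, 0, 0, 0, 0, 0, 0.01, 0, 0, 0, 0, 0, 0, 0.01]' --squeeze 35

```text
time_s: 3.6
tool_pos: [0.529, 0.0066, 0.0983]
tool_rot: [0.181, 2.699, -0.038]
wrist_force: [-5.8, -12.8, 6.3]
grip_width: 0.0232
finger_force: 8.1
```

```bash
python3 -c "
from h import *
print(rel(tcp(-62,.004)))"
```

```text
(3.6, array([0.0022, 0.0007, 0.0016]), array([-0.0006, -0.0007,  0.0007]))
```

Converted, 0.0107 m is 0.428, 0.0103 m is 0.412.

send_path --steps '[0, 0, 0, 0, 0, 0, 0.01, 0, 0, 0, 0.364, 0.236, 0, 0.01, 0, 0, 0, 0.316, 0.296, 0, 0.01, 0, 0, 0, 0.26, 0.344, 0, 0.01, 0, 0, 0, 0.196, 0.384, 0, 0.01, 0, 0, 0, 0.128, 0.412, 0, 0.01, 0, 0, 0, 0.052, 0.428, 0, 0.01, 0, 0, 0, 0, 0, 0, 0.01]'

```text
time_s: 4.4
tool_pos: [0.5069, 0.0639, 0.0844]
tool_rot: [0.179, 2.699, -0.038]
wrist_force: [-1.1, 3.2, 4.1]
grip_width: 0.0228
finger_force: 35.0
```

```bash
python3 -c "
from h import *
print(rel(tcp(-2,.004)))"
```

```text
(4.4, array([0.0031, 0.0012, 0.0032]), array([-0.0006, -0.0019,  0.0007]))
```

send_path --steps '[0, 0, 0, -0.024, 0.432, 0, 0.01, 0, 0, 0, -0.096, 0.42, 0, 0.01, 0, 0, 0, -0.168, 0.4, 0, 0.01, 0, 0, 0, -0.236, 0.364, 0, 0.01, 0, 0, 0, -0.296, 0.316, 0, 0.01, 0, 0, 0, -0.344, 0.26, 0, 0.01, 0, 0, 0, 0, 0, 0, 0.01, 0, 0, 0, 0, 0, 0, 0.01]'

```text
time_s: 5.2
tool_pos: [0.5407, 0.1132, 0.0968]
tool_rot: [0.182, 2.698, -0.038]
wrist_force: [3.6, -2.1, 2.7]
grip_width: 0.0226
finger_force: 35.0
```

Run:
```python
from h import *
from cell import r, viewer, status, finish_job
print(rel(tcp(58,.004)))
f=viewer.grab_frame('wrist')['image'];cv2.imwrite('pics/w2.png',f[:,:,::-1])
```

```text
(5.2, array([0.0024, 0.0016, 0.0011]), array([-0.0001, -0.0006,  0.0007]))
```

View pics/w2.png

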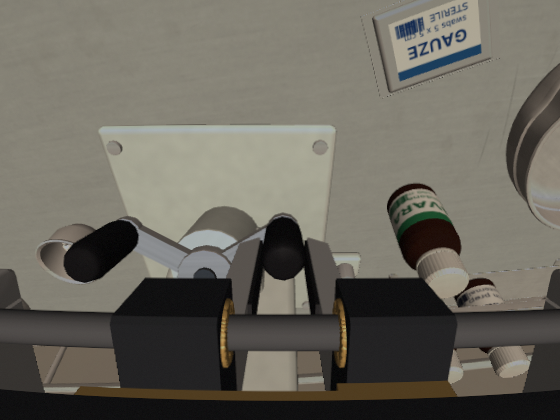

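The grip is still firmly held and the crank has turned about 120°; the next grip is now at the left start position (100,250 in the picture). Next comes release, back off, shift, and re-grasp.

Converted, -0.03 m is -1.2, -0.025 m is -1.

send_path --steps '[0, 0, 0, 0, 0, 0, 0.06, 0, 0, 0, 0, 0, 0, 0.06, 0, 0, 0, 0, 0, 0, 0.06, 0, 0, 0, 0, 0, -0.8, 0.06, 0, 0, 0, 0, 0, -0.8, 0.06, 0, 0, 0, 0, 0, -0.72, 0.06, 0, 0, 0, 0, -1, 0, 0.06, 0, 0, 0, -0.04, -1.2, 0, 0.06, 0, 0, 0, -0.08, -1.2, 0, 0.06, 0, 0, 0, -0.04, -0.92, 0, 0.06, 0, 0, 0, 0, 0, 0, 0.06]'

```text
time_s: 6.35
tool_pos: [0.5042, 0.0068, 0.1504]
tool_rot: [0.186, 2.7, -0.038]
wrist_force: [0.0, 0.4, -0.0]
grip_width: 0.0597
finger_force: 0.0
```

Run:
```python
from h import *
from cell import r, viewer, status, finish_job
print(rel(tcp(-62,.062)))
f=viewer.grab_frame('wrist');w=f['image'];m=(w[150:275,150:420].max(2)<45).astype(np.uint8)
n,l,s,c=cv2.connectedComponentsWithStats(m)
for k in range(1,n):
    if s[k,4]>300: print(c[k]+[150,150],s[k])
M=np.linalg.inv(f['tool_from_camera']);st=status.get_state();R0=Ro.from_rotvec(st['tool_rot']).as_matrix()
for ph in(-62,58):
    p=R0.T@(tcp(ph,.0188)-st['tool_pos']);q=M[:3,:3]@p+M[:3,3];print(cv2.projectPoints(q.reshape(1,3),np.zeros(3),np.zeros(3),np.array(f['K'],float),np.array(f['dist'],float))[0].ravel())
```

```text
(6.35, array([ 0.0015, -0.0002, -0.0016]), array([-0.0009,  0.0025,  0.0004]))
[412.83033419 209.21336761] [254  44  16  34 389]
[286.71440823 220.47598628] [ 121   48   33   45 1166]
[221.85714286 261.56641604] [ 59  91  21  34 399]
[344.85542169 261.31084337] [188  91  21  34 415]
[284.17645611 220.64096607]
[424.76296296 215.63777597]
```

send_path --steps '[0, 0, 0, -0.04, 0.08, 0.6, 0.06, 0, 0, 0, 0, 0, 0.6, 0.06, 0, 0, 0, 0, 0, 0.6, 0.06, 0, 0, 0, 0, 0, 0.52, 0.06, 0, 0, 0, 0, 0, 0, 0.02, 0, 0, 0, 0, 0, 0, 0.01, 0, 0, 0, 0, 0, 0, 0.01, 0, 0, 0, 0, 0, 0, 0.01, 0, 0, 0, 0, 0, 0, 0.01, 0, 0, 0, 0, 0, 0, 0.01]'

```text
time_s: 7.4
tool_pos: [0.5301, 0.0074, 0.0987]
tool_rot: [0.182, 2.699, -0.039]
wrist_force: [-5.8, -4.2, 8.2]
grip_width: 0.023
finger_force: 35.0
```

send_path --steps '[0, 0, 0, 0.364, 0.236, 0, 0.01, 0, 0, 0, 0.316, 0.296, 0, 0.01, 0, 0, 0, 0.26, 0.344, 0, 0.01, 0, 0, 0, 0.196, 0.384, 0, 0.01, 0, 0, 0, 0.128, 0.412, 0, 0.01, 0, 0, 0, 0.052, 0.428, 0, 0.01, 0, 0, 0, 0, 0, 0, 0.01]'

```text
time_s: 8.1
tool_pos: [0.5098, 0.0654, 0.0859]
tool_rot: [0.179, 2.696, -0.037]
wrist_force: [12.8, 1.7, -4.0]
grip_width: 0.0227
finger_force: 35.0
```

send_path --steps '[0, 0, 0, -0.024, 0.432, 0, 0.01, 0, 0, 0, -0.096, 0.42, 0, 0.01, 0, 0, 0, -0.168, 0.4, 0, 0.01, 0, 0, 0, -0.236, 0.364, 0, 0.01, 0, 0, 0, -0.296, 0.316, 0, 0.01, 0, 0, 0, -0.344, 0.26, 0, 0.01, 0, 0, 0, 0, 0, 0, 0.01, 0, 0, 0, 0, 0, 0, 0.01]'

```text
time_s: 8.9
tool_pos: [0.5427, 0.1128, 0.098]
tool_rot: [0.184, 2.697, -0.04]
wrist_force: [12.0, -14.4, -1.2]
grip_width: 0.0226
finger_force: 35.0
```

```bash
python3 -c "
from h import *
print(rel(tcp(58,.004)))"
```

```text
(8.9, array([ 0.0008,  0.0031, -0.0006]), array([ 0.0022, -0.0005,  0.0008]))
```

Converted, -0.03 m is -1.2, -0.025 m is -1.

send_path --steps '[0, 0, 0, 0, 0, 0, 0.06, 0, 0, 0, 0, 0, 0, 0.06, 0, 0, 0, 0, 0, 0, 0.06, 0, 0, 0, 0, 0, -0.8, 0.06, 0, 0, 0, 0, 0, -0.8, 0.06, 0, 0, 0, 0, 0, -0.72, 0.06, 0, 0, 0, 0, -1, 0, 0.06, 0, 0, 0, 0, -1.2, 0, 0.06, 0, 0, 0, -0.04, -1.2, 0, 0.06, 0, 0, 0, -0.04, -0.88, 0, 0.06, 0, 0, 0, 0, 0, 0, 0.06]'

```text
time_s: 10.0
tool_pos: [0.5039, 0.0097, 0.1501]
tool_rot: [0.185, 2.7, -0.036]
wrist_force: [-0.5, -0.1, 0.8]
grip_width: 0.0599
finger_force: 0.0
```

Run:
```python
from h import *
from cell import r, viewer, status, finish_job
print(rel(tcp(-62,.062)))
f=viewer.grab_frame('wrist');w=f['image'];m=(w[150:275,150:420].max(2)<45).astype(np.uint8)
n,l,s,c=cv2.connectedComponentsWithStats(m)
for k in range(1,n):
    if s[k,4]>300: print(c[k]+[150,150],s[k])
o=np.zeros((600,800,3),np.uint8)
for n,y,x,k in(("scene",(105,255),(215,325),0),("top",(110,225),(220,310),440)):
    g=viewer.grab_frame(n);np.savez(n+'2.npz',**{q:g[q] for q in('image','K','dist','rvec','tvec')});a=cv2.resize(g['image'][y[0]:y[1],x[0]:x[1]],None,fx=4,fy=4,interpolation=2);o[:a.shape[0],k:k+a.shape[1]]=a
cv2.imwrite('pics/c2.png',o[:,:,::-1])
```

```text
(10.0, array([ 0.003 , -0.0004, -0.0016]), array([-0.0016, -0.0004,  0.0004]))
[411.17399618 210.2543021 ] [250  45  20  37 523]
[282.25603448 221.97413793] [ 116   50   33   44 1160]
[221.87   261.5975] [ 59  91  21  34 400]
[344.69575472 261.43632075] [187  91  22  34 424]
```

View pics/c2.png

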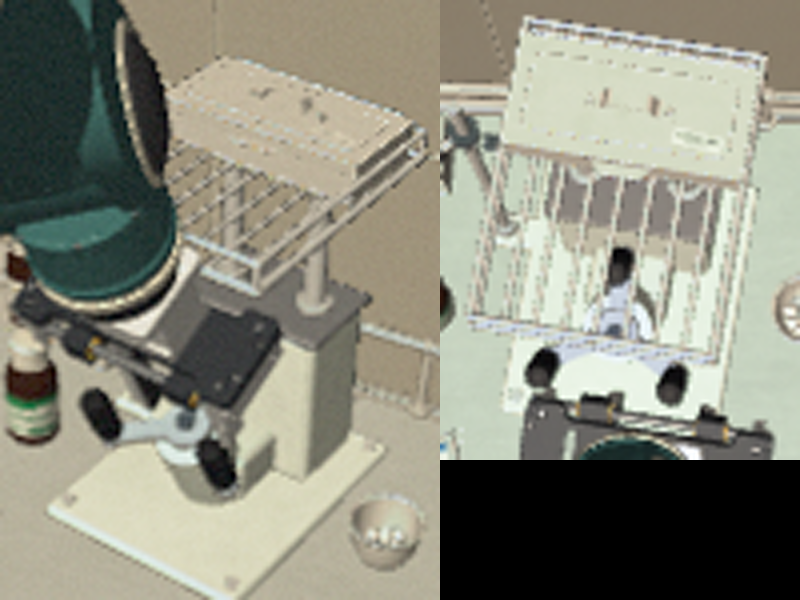

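The tray has risen as expected, with the pointer now at about (232,145) in the top view. The arm hides the collar in the scene view. Now for stroke three.

Converted, 0.015 m is 0.6, 0.013 m is 0.52.

send_path --steps '[0, 0, 0, -0.04, 0, 0.6, 0.06, 0, 0, 0, 0, 0, 0.6, 0.06, 0, 0, 0, 0, 0, 0.6, 0.06, 0, 0, 0, 0, 0, 0.52, 0.06, 0, 0, 0, 0, 0, 0, 0.02, 0, 0, 0, 0, 0, 0, 0.01, 0, 0, 0, 0, 0, 0, 0.01, 0, 0, 0, 0, 0, 0, 0.01, 0, 0, 0, 0, 0, 0, 0.01, 0, 0, 0, 0, 0, 0, 0.01]'

```text
time_s: 11.15
tool_pos: [0.5241, 0.0099, 0.1042]
tool_rot: [0.18, 2.705, -0.035]
wrist_force: [-5.7, -8.7, 5.2]
grip_width: 0.0215
finger_force: 35.0
```

send_path --steps '[0, 0, 0, 0.364, 0.236, 0, 0.01, 0, 0, 0, 0.316, 0.296, 0, 0.01, 0, 0, 0, 0.26, 0.344, 0, 0.01, 0, 0, 0, 0.196, 0.384, 0, 0.01, 0, 0, 0, 0.128, 0.412, 0, 0.01, 0, 0, 0, 0.052, 0.428, 0, 0.01, 0, 0, 0, 0, 0, 0, 0.01]'

```text
time_s: 11.85
tool_pos: [0.5051, 0.0682, 0.0925]
tool_rot: [0.176, 2.698, -0.033]
wrist_force: [26.5, -1.7, -18.7]
grip_width: 0.021
finger_force: 34.9
```

send_path --steps '[0, 0, 0, -0.024, 0.432, 0, 0.01, 0, 0, 0, -0.096, 0.42, 0, 0.01, 0, 0, 0, -0.168, 0.4, 0, 0.01, 0, 0, 0, -0.236, 0.364, 0, 0.01, 0, 0, 0, -0.296, 0.316, 0, 0.01, 0, 0, 0, -0.344, 0.26, 0, 0.01, 0, 0, 0, 0, 0, 0, 0.01, 0, 0, 0, 0, 0, 0, 0.01]'

```text
time_s: 12.65
tool_pos: [0.5373, 0.1143, 0.1043]
tool_rot: [0.183, 2.7, -0.037]
wrist_force: [20.2, -24.8, -7.6]
grip_width: 0.021
finger_force: 34.9
```

```bash
python3 -c "
from h import *
print(rel(tcp(58,.004)))"
```

```text
(12.65, array([ 0.0026, -0.0001, -0.0002]), array([-0.0001, -0.0013,  0.0089]))
```

Converted, -0.02 m is -0.8, -0.01 m is -0.4.

send_path --steps '[0, 0, 0, 0, 0, 0, 0.06, 0, 0, 0, 0, 0, 0, 0.06, 0, 0, 0, 0, 0, 0, 0.06, 0, 0, 0, 0, 0, -0.8, 0.06, 0, 0, 0, 0, 0, -0.8, 0.06, 0, 0, 0, 0, 0, -0.8, 0.06, 0, 0, 0, 0, 0, -0.4, 0.06, 0, 0, 0, 0, 0, 0, 0.06]'

```text
time_s: 13.45
tool_pos: [0.507, 0.1231, 0.162]
tool_rot: [0.175, 2.708, -0.027]
wrist_force: [-0.9, 0.3, -0.3]
grip_width: 0.06
finger_force: 0.0
```

Run:
```python
from h import *
from cell import r, viewer, status, finish_job
print(rel(tcp(58,.074)))
f=viewer.grab_frame('wrist');print(f['tool_from_camera'].round(3));cv2.imwrite('pics/w3.png',f['image'][:,:,::-1])
print(rel(np.array([.36,.34,.22])))
```

```text
(13.45, array([ 0.0105, -0.0086,  0.0045]), array([-0.004 , -0.0059,  0.0043]))
[[-0.    -0.97  -0.242  0.07 ]
 [ 1.    -0.    -0.     0.   ]
 [ 0.    -0.242  0.97  -0.206]
 [ 0.     0.     0.     1.   ]]
(13.5, array([ 0.0101, -0.0091,  0.0047]), array([ 0.1341,  0.1969, -0.1239]))
```

View pics/w3.png

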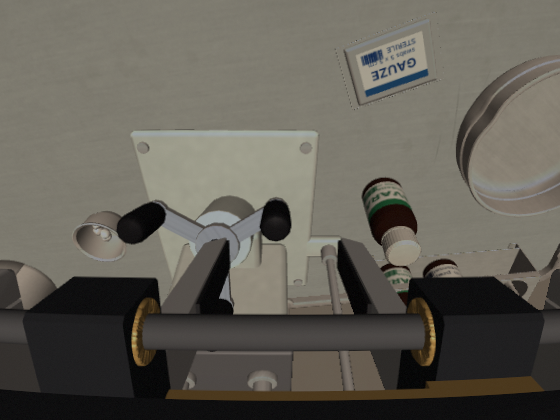

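The grips are back near ±60° after about one full turn, and nothing has been disturbed. I'll move aside to the left so the scene camera can see the pointer and collar.

Converted, 0.022 m is 0.88, 0.04 m is 1.6, 0.01 rad is 0.2.

send_path --steps '[0.2, -0.18, 0.1, 1, 0.4, -1.2, 0.06, 0, 0, 0, 1, 1.2, -0.8, 0.06, 0, 0, 0, 0.88, 1.6, -0.8, 0.06, 0, 0, 0, 0.88, 1.6, -0.8, 0.06, 0, 0, 0, 0.8, 1.6, -0.8, 0.06, 0, 0, 0, 0.8, 1.48, -0.56, 0.06, 0, 0, 0, 0, 0, 0, 0.06]'

```text
time_s: 14.2
tool_pos: [0.3687, 0.3384, 0.208]
tool_rot: [0.164, 2.732, -0.037]
wrist_force: [0.8, -1.6, 0.4]
grip_width: 0.06
finger_force: 0.0
```

Run:
```python
from h import *
from cell import r, viewer, status, finish_job
o=np.zeros((600,800,3),np.uint8)
S0=np.load('scene.npz')['image']
g=viewer.grab_frame('scene');im=g['image'];np.savez('scene3.npz',**{q:g[q] for q in('image','K','dist','rvec','tvec')})
h=viewer.grab_frame('top');np.savez('top3.npz',**{q:h[q] for q in('image','K','dist','rvec','tvec')})
for i,a in enumerate((S0,im)): o[:400,i*400:i*400+400]=cv2.resize(a[118:158,230:270],None,fx=10,fy=10,interpolation=0)
for i,a in enumerate((np.load('top.npz')['image'],h['image'])): o[400:,i*400:i*400+400]=cv2.resize(a[135:155,210:250],None,fx=10,fy=10,interpolation=0)
cv2.imwrite('pics/c3.png',o[:,:,::-1])
```

```text
(no output)
```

View pics/c3.png

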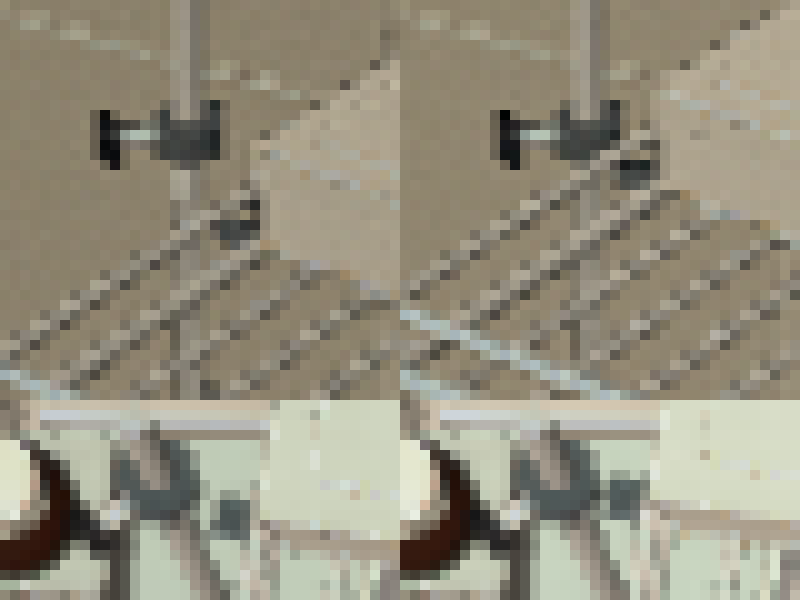

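The picture shows the pointer in the scene view moving from about (253,140) to (253,134.5) against the collar at (248.5,131). Next I'll triangulate, and check whether the wrist camera could give a closer view.

Run:
```python
from h import *
from cell import r, viewer, status, finish_job
S=np.load('scene3.npz');T=np.load('top3.npz')
c,e=tri([ray(S,(248.5,130.8)),ray(T,(225.3,142.3))]);print('collar',c,e)
print('p0',*tri([ray(S,(253.2,140)),ray(T,(232.8,146.1))]))
print('p1',*tri([ray(S,(253.2,134.5)),ray(T,(232,144))]))
f=viewer.grab_frame('wrist');M=np.linalg.inv(f['tool_from_camera']);K=np.array(f['K'],float);D=np.array(f['dist'],float);print(K[0,0])
for a in(0,15,30,45):
  for P in((.37,.34,.21),(.37,.30,.30),(.40,.28,.30)):
    R=RT@Ro.from_rotvec([0,-np.radians(a),0]).as_matrix();q=M[:3,:3]@(R.T@(c-np.array(P)))+M[:3,3]
    print(a,P,cv2.projectPoints(q.reshape(1,3),np.zeros(3),np.zeros(3),K,D)[0].ravel().round(),q.round(2))
```

```text
collar [0.67415475 0.16061139 0.3018441 ] [np.float64(0.0002541507305057762), np.float64(0.00025415073050572397)]
p0 [0.67061347 0.14170543 0.27610293] [np.float64(2.1086916626286126e-06), np.float64(2.1086916627263272e-06)]
p1 [0.67134001 0.14195932 0.29519808] [np.float64(4.696577422202714e-05), np.float64(4.6965774222004644e-05)]
342.80874424508005
0 (0.37, 0.34, 0.21) [160. 507.] [-0.14  0.33  0.35]
0 (0.37, 0.3, 0.3) [206. 423.] [-0.1   0.27  0.42]
0 (0.4, 0.28, 0.3) [215. 413.] [-0.08  0.24  0.4 ]
15 (0.37, 0.34, 0.21) [178. 429.] [-0.14  0.28  0.43]
15 (0.37, 0.3, 0.3) [214. 357.] [-0.1   0.21  0.47]
15 (0.4, 0.28, 0.3) [222. 352.] [-0.08  0.19  0.45]
30 (0.37, 0.34, 0.21) [189. 361.] [-0.14  0.22  0.49]
30 (0.37, 0.3, 0.3) [219. 299.] [-0.1   0.13  0.51]
30 (0.4, 0.28, 0.3) [226. 296.] [-0.08  0.12  0.48]
45 (0.37, 0.34, 0.21) [196. 301.] [-0.14  0.14  0.53]
45 (0.37, 0.3, 0.3) [221. 244.] [-0.1   0.05  0.53]
45 (0.4, 0.28, 0.3) [228. 244.] [-0.08  0.05  0.5 ]
```

The remaining rise is about 6.2 mm, or roughly 112° (initial gap 25.7 mm less 20 mm gives 5.7; the direct reading is 6.6). I'll go back for the last stroke.

```bash
python3 -c "
from h import *
print(rel(tcp(-62,.075)));print(rel(tcp(-62,.075)+.05*U+.03*Y-.0*N))"
```

```text
(14.35, array([ 0.0006, -0.0319,  0.0088]), array([-0.1368, -0.3036,  0.109 ]))
(14.35, array([ 0.0006, -0.0319,  0.0088]), array([-0.0871, -0.2731,  0.1106]))
```

send_path --steps '[0, -0.32, 0.08, -0.4, -1.2, 0.4, 0.06, 0, -0.32, 0.1, -0.4, -1.6, 0.4, 0.06, 0, 0, 0, -0.4, -1.6, 0.4, 0.06, 0, 0, 0, -0.4, -1.6, 0.4, 0.06, 0, 0, 0, -0.6, -1.6, 0.48, 0.06, 0, 0, 0, -0.8, -1.6, 0.6, 0.06, 0, 0, 0, -0.8, -1.4, 0.6, 0.06, 0, 0, 0, -0.8, -1.2, 0.6, 0.06, 0, 0, 0, -0.72, -0.32, 0.4, 0.06, 0, 0, 0, 0, 0, 0, 0.06]'

```text
time_s: 15.35
tool_pos: [0.4958, 0.0077, 0.1663]
tool_rot: [0.192, 2.699, -0.037]
wrist_force: [-0.4, 0.7, 0.2]
grip_width: 0.0599
finger_force: 0.0
```

Create chk.py:
```python
from h import *
from cell import r, viewer, status, finish_job
st=status.get_state();f=viewer.grab_frame('wrist');w=f['image'];m=(w[150:275,150:420].max(2)<45).astype(np.uint8)
n,l,s,c=cv2.connectedComponentsWithStats(m)
for k in range(1,n):
    if s[k,4]>300: print((c[k]+[150,150]).round(1),s[k])
M=np.linalg.inv(f['tool_from_camera']);R0=Ro.from_rotvec(st['tool_rot']).as_matrix()
for ph in(-66,-62,-58):
    p=R0.T@(tcp(ph,.0188)-st['tool_pos']);q=M[:3,:3]@p+M[:3,3];print(ph,cv2.projectPoints(q.reshape(1,3),np.zeros(3),np.zeros(3),np.array(f['K'],float),np.array(f['dist'],float))[0].ravel().round(1))
print(rel(tcp(-62,.062)))
```

```bash
python3 chk.py
```

```text
[410.  206.2] [247  41  23  37 589]
[286.7 214.9] [122  45  31  41 984]
[344.5 261.3] [187  89  22  36 434]
[221.9 261.6] [ 59  91  21  34 399]
-66 [284.1 220.4]
-62 [286.4 215.7]
-58 [289.1 211.2]
(15.4, array([ 0.0017, -0.0004, -0.004 ]), array([-0.003 ,  0.0013,  0.0188]))
```

send_path --steps '[0.04, 0, -0.08, -0.12, 0.04, 0.6, 0.06, 0, 0, 0, 0, 0, 0.6, 0.06, 0, 0, 0, 0, 0, 0.6, 0.06, 0, 0, 0, 0, 0, 0.6, 0.06, 0, 0, 0, 0, 0, 0.48, 0.06, 0, 0, 0, 0, 0, 0.16, 0.06, 0, 0, 0, 0, 0, 0, 0.06]'

```text
time_s: 16.1
tool_pos: [0.5096, 0.0147, 0.1136]
tool_rot: [0.171, 2.727, -0.026]
wrist_force: [-0.3, -0.6, -0.1]
grip_width: 0.06
finger_force: 0.0
```

```bash
python3 -c "
from h import *
print(rel(tcp(-62,.004)))"
```

```text
(16.1, array([ 0.0111, -0.0265,  0.0086]), array([-0.0131, -0.0064,  0.0229]))
```

```bash
python3 -c "
from cell import r, viewer, status, finish_job
s=status.get_state();print(s['qpos'].round(3) if hasattr(s['qpos'],'round') else s['qpos'])"
```

```text
[-1.162  0.158  1.081  2.324 -0.152  0.344  1.463]
```

send_path --steps '[0.22, -0.52, 0.18, 0, 0, 0, 0.06, 0, 0, 0, -0.4, -0.24, 0.2, 0.06, 0, 0, 0, 0, 0, 0.4, 0.06]'

```text
time_s: 16.4
tool_pos: [0.5256, 0.009, 0.1062]
tool_rot: [0.179, 2.697, -0.035]
wrist_force: [0.4, 0.3, 0.4]
grip_width: 0.0603
finger_force: 0.0
```

```bash
python3 -c "
from h import *
from cell import r, viewer, status, finish_job
s=status.get_state();print(np.round(s['qpos'],3));print(rel(tcp(-62,.004)))"
```

```text
[-1.047  0.199  0.979  2.318 -0.229  0.288  1.53 ]
(16.4, array([0.0047, 0.0026, 0.0022]), array([-0.0006, -0.0027,  0.0095]))
```

The rows are not in the units I measure in: shifts go in units of 25 mm and turns go in units of 0.05 rad. I convert before sending: 0.005 m is 0.2, 0.004 m is 0.16, 0.003 rad is 0.06.

send_path --steps '[0.06, 0.04, 0.04, 0, -0.08, 0.2, 0.06, 0, 0, 0, 0, 0, 0.16, 0.06, 0, 0, 0, 0, 0, 0, 0.06]'

```text
time_s: 16.7
tool_pos: [0.5284, 0.0046, 0.0973]
tool_rot: [0.188, 2.7, -0.042]
wrist_force: [0.4, -0.8, -0.3]
grip_width: 0.06
finger_force: 0.0
```

```bash
python3 -c "
from h import *
from cell import r, viewer, status, finish_job
s=status.get_state();print(np.round(s['qpos'],3));print(rel(tcp(-62,.004)))"
```

```text
[-0.976  0.224  0.917  2.316 -0.276  0.271  1.573]
(16.7, array([-0.0012, -0.0005, -0.0024]), array([-0.0013,  0.0014, -0.    ]))
```

In place now, with no force on the tool. I'll close and turn in two halves, checking in between.

Converted, -0.001 m is -0.04, 0.001 m is 0.04.

send_path --steps '[0, 0, 0, -0.04, 0.04, 0, 0.02, 0, 0, 0, 0, 0, 0, 0.01, 0, 0, 0, 0, 0, 0, 0.01, 0, 0, 0, 0, 0, 0, 0.01, 0, 0, 0, 0, 0, 0, 0.01, 0, 0, 0, 0, 0, 0, 0.01]'

```text
time_s: 17.3
tool_pos: [0.53, 0.0058, 0.098]
tool_rot: [0.187, 2.699, -0.042]
wrist_force: [-0.6, 3.6, 3.3]
grip_width: 0.0228
finger_force: 35.0
```

send_path --steps '[0, 0, 0, 0.364, 0.236, 0, 0.01, 0, 0, 0, 0.316, 0.296, 0, 0.01, 0, 0, 0, 0.26, 0.344, 0, 0.01, 0, 0, 0, 0.196, 0.384, 0, 0.01, 0, 0, 0, 0.128, 0.412, 0, 0.01, 0, 0, 0, 0.052, 0.428, 0, 0.01, 0, 0, 0, 0, 0, 0, 0.01]'

```text
time_s: 18.0
tool_pos: [0.5082, 0.0624, 0.0842]
tool_rot: [0.185, 2.699, -0.042]
wrist_force: [-0.9, 3.6, 4.4]
grip_width: 0.0228
finger_force: 35.0
```

```bash
python3 -c "
from h import *
from cell import r, viewer, status, finish_job
s=status.get_state();print(np.round(s['qpos'],3));print(rel(tcp(-2,.004)))"
```

```text
[-1.221  0.269  1.018  2.353 -0.253  0.244  1.399]
(18.0, array([-0.0012,  0.0011, -0.0008]), array([ 0.0007, -0.0006, -0.    ]))
```

Now turn to +48°, release, back off and move aside to the left.

send_path --steps '[0, 0, 0, -0.024, 0.432, 0, 0.01, 0, 0, 0, -0.096, 0.42, 0, 0.01, 0, 0, 0, -0.168, 0.4, 0, 0.01, 0, 0, 0, -0.236, 0.364, 0, 0.01, 0, 0, 0, -0.296, 0.316, 0, 0.01, 0, 0, 0, 0, 0, 0, 0.01, 0, 0, 0, 0, 0, 0, 0.01]'

```text
time_s: 18.7
tool_pos: [0.5335, 0.1073, 0.0931]
tool_rot: [0.187, 2.698, -0.042]
wrist_force: [1.5, 2.0, 3.9]
grip_width: 0.0227
finger_force: 35.0
```

```bash
python3 -c "
from h import *
print(rel(tcp(48,.004)))"
```

```text
(18.7, array([-0.0009,  0.0014, -0.002 ]), array([ 0.0012, -0.0002, -0.    ]))
```

send_path --steps '[0, 0, 0, 0, 0, 0, 0.06, 0, 0, 0, 0, 0, 0, 0.06, 0, 0, 0, 0, 0, 0, 0.06, 0, 0, 0, 0, 0, -0.6, 0.06, 0, 0, 0, 0, 0, -0.6, 0.06, 0, 0, 0, 0, 0, -0.6, 0.06, 0, 0, 0, 0, 0, -0.6, 0.06, 0, 0, 0, 0, 0, 0, 0.06]'

```text
time_s: 19.5
tool_pos: [0.5078, 0.1114, 0.1456]
tool_rot: [0.185, 2.701, -0.038]
wrist_force: [-1.0, 0.7, 0.1]
grip_width: 0.0601
finger_force: 0.0
```

```bash
python3 -c "
from h import *
print(rel(tcp(48,.064)))"
```

```text
(19.5, array([ 0.0016, -0.0014, -0.0009]), array([-0.0002, -0.0008, -0.0015]))
```

Converted, 0.04 m is 1.6, 0.037 m is 1.48.

send_path --steps '[0, 0, 0, 1, 0.4, -1.2, 0.06, 0, 0, 0, 1, 1.2, -0.8, 0.06, 0, 0, 0, 0.88, 1.6, -0.8, 0.06, 0, 0, 0, 0.88, 1.6, -0.8, 0.06, 0, 0, 0, 0.8, 1.6, -0.8, 0.06, 0, 0, 0, 0.8, 1.48, -0.56, 0.06, 0, 0, 0, 0, 0, 0, 0.06]'

```text
time_s: 20.2
tool_pos: [0.3788, 0.3175, 0.1877]
tool_rot: [0.172, 2.737, -0.036]
wrist_force: [1.3, -0.8, 0.3]
grip_width: 0.0596
finger_force: 0.0  File "<stdin>", line 8
```

Run:
```python
from h import *
from cell import r, viewer, status, finish_job
o=np.zeros((600,800,3),np.uint8)
g=[viewer.grab_frame('scene') for _ in range(8)];im=np.mean([x['image'] for x in g],0)
h=[viewer.grab_frame('top') for _ in range(8)];ht=np.mean([x['image'] for x in h],0)
for nm,a,i in(('scene4',g[0],im),('top4',h[0],ht)): np.savez(nm,image=i,**{q:a[q] for q in('K','dist','rvec','tvec')})
o[:,:500]=cv2.resize(im[115:145,237:262],None,fx=20,fy=20,interpolation=0)
o[:400,500:800]=cv2.resize(ht[133:153,219.__int__():234],None,fx=20,fy=20,interpolation=0)
cv2.imwrite('pics/c4.png',o[:,:,::-1])
```

```text
    o[:400,500:800]=cv2.resize(ht[133:153,219.__int__():234],None,fx=20,fy=20,interpolation=0)
                                             ^
SyntaxError: invalid decimal literal
```

Run:
```python
from h import *
from cell import r, viewer, status, finish_job
o=np.zeros((600,800,3),np.uint8)
g=[viewer.grab_frame('scene') for _ in range(8)];im=np.mean([x['image'] for x in g],0)
h=[viewer.grab_frame('top') for _ in range(8)];ht=np.mean([x['image'] for x in h],0)
for nm,a,i in(('scene4',g[0],im),('top4',h[0],ht)): np.savez(nm,image=i,**{q:a[q] for q in('K','dist','rvec','tvec')})
o[:,:500]=cv2.resize(im[115:145,237:262],None,fx=20,fy=20,interpolation=0)
o[:400,500:800]=cv2.resize(ht[133:153,221:236],None,fx=20,fy=20,interpolation=0)
cv2.imwrite('pics/c4.png',o[:,:,::-1])
```

```text
(no output)
```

View pics/c4.png

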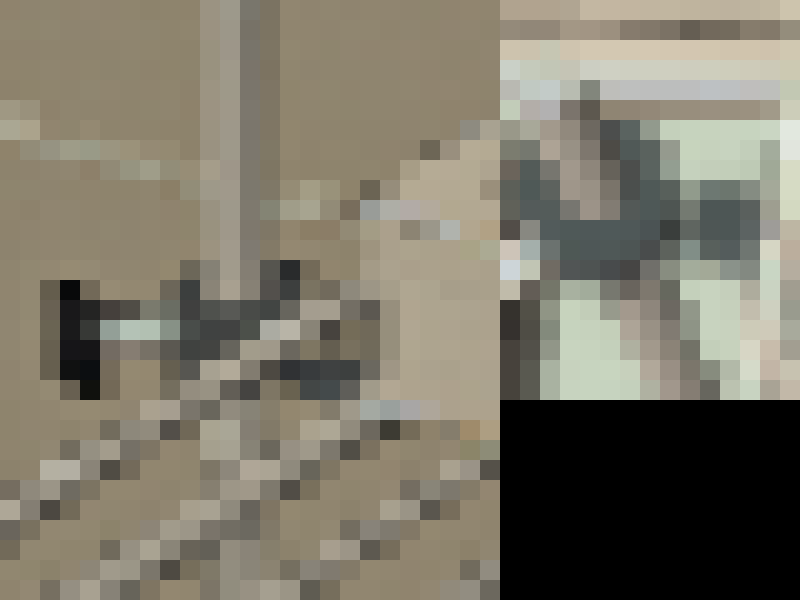

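The picture shows the collar centre at about (248.5,130.8). The pointer blob lies at columns 251–255, with its lower edge at row 134.4; a tray wire covers its upper part. I'll compare that edge with where it should be when the pointer is level.

Run:
```python
from h import *
S=np.load('scene4.npz');T=np.load('top4.npz');I=S['image']
c,e=tri([ray(S,(248.5,130.8)),ray(T,(225.25,142.35))]);print('collar',c)
Z=np.array([0,0,1])
for dz in(-.004,-.002,0,.002):
    f=lambda d,x,z:c-d*Y+x*X+(dz+z)*Z
    print(dz,'scene bot',proj(S,[f(.013,-.006,-.002),f(.02,-.006,-.002)]).round(2).tolist(),'top front',proj(S,[f(.013,-.006,.002)]).round(2).tolist(),'back top',proj(S,[f(.013,.006,.002)]).round(2).tolist(),'TOP c',proj(T,[f(.017,0,.002)]).round(2).tolist())
# collar extents check
a=np.linspace(0,6.28,60);pts=np.array([c+.012*(np.cos(t)*X+np.sin(t)*Y)+z*Z for t in a for z in(-.006,.006)])
p=proj(S,pts);print('collar silhouette',p.min(0),p.max(0));p=proj(T,pts);print('top',p.min(0),p.max(0))
g=I.mean(2);print(np.arange(125,139));
for col in(246,247,251,252,253,254): print(col,g[125:139,col].round().astype(int))
```

```text
collar [0.67404121 0.16066021 0.30188048]
-0.004 scene bot [[250.56, 134.48], [252.36, 135.15]] top front [[250.55, 133.34]] back top [[252.88, 131.85]] TOP c [[231.17, 143.4]]
-0.002 scene bot [[250.56, 133.91], [252.36, 134.58]] top front [[250.54, 132.77]] back top [[252.88, 131.28]] TOP c [[231.09, 143.2]]
0 scene bot [[250.55, 133.34], [252.36, 134.01]] top front [[250.54, 132.2]] back top [[252.87, 130.71]] TOP c [[231.01, 143.0]]
0.002 scene bot [[250.54, 132.77], [252.35, 133.44]] top front [[250.53, 131.62]] back top [[252.87, 130.13]] TOP c [[230.93, 142.8]]
collar silhouette [244.50241157 127.25701841] [252.24441017 134.38438194]
top [220.96171229 137.70329147] [229.71885174 146.85763182]
[125 126 127 128 129 130 131 132 133 134 135 136 137 138]
246 [128 129 130 100  62  64  75  65  85 139 116 101 129 129]
247 [143 142 144 127 130  79  65  67 158 143 100 160 156 116]
251 [152 130 133  43  62  99 177 102  50  95 132 130 142 136]
252 [159 123 132 103 112 155 130 114  59  70 134 158 150  99]
253 [135 123 129 130 104 156  67  92  65  73 120 164 119 115]
254 [107 134 127 128 135 109 105 109  63  93 150 137  77 131]
```

Edge comparison in three columns puts the pointer 1 to 2 mm below the collar's middle. The turn count agrees: about 470° gives 26.1 mm, against 26–28 mm needed. That's within the 4 mm tolerance. The arm is clear of the stand and touching nothing, so I'm handing in.

```bash
python3 -c "
from cell import r, viewer, status, finish_job
print(status.get_state()['wrist_force']);print(finish_job())"
```

```text
[0.30818128 0.02111418 0.16537407]
the job is handed in; nothing more can be done
None
```

I wound the tray up about 1.3 turns in four grip strokes and handed the job in: the pointer measured 1–2 mm below the collar's middle (limit 4 mm), the crank is released, and the arm touches nothing; I saw no sign that the collar or other items moved, but didn't measure them, and the hand-in gave no verdict.

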